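# Wedge a lens carrier into its tapered dovetail way

## Task

Pick up the lens carrier that has the tapered dovetail foot, set it down on the open landing of the dovetail way, and slide it between the rails, narrow end first, until it wedges tight. Push firmly but do not force it, then let go so that it stays wedged, and leave the other things on the bench where they are.

Things in the scene. Friction and masses are not known exactly. Their poses are not given: they have to be found in the camera images.
- carrier: The lens carrier, 0.25 to 0.5 kg: black square housing with a steel lens ring on top, on a bare steel dovetail foot 60 mm long, 13 mm high, flanks leaning in 30 degrees so the underside is widest. From above the foot is a wedge. Origin: underside, below the housing's axis, mid-length. x = forwards, to the narrow end; z up. Stands upright on the bench at the start; 66 mm tall in all.
- carrier_grip (a point): Point on the axis of the carrier's housing, 42 mm above its underside, where it can be gripped. The housing is 30 x 30 mm, faces square to the carrier's x and y, from 16 to 60 mm above the underside.
- carrier_nose (a point): Middle of the lower edge of the foot's narrow front end, 30 mm ahead of the carrier's origin. The foot is 35.5 mm wide here and 44.5 mm at the rear. Its +y side (left, looking forwards) is straight, 20 mm from the origin; its -y side is 20 mm from the origin at mid-length and closes in 0.15 mm per mm.
- way: The dovetail way, fixed to the bench: black plate 200 mm long (x), 116 mm wide (y), 15 mm thick; its top is the floor the foot slides on. Origin: centre of the plate's underside. x = along the way, the direction in which the carrier is slid; z up. x = -100 to -25 mm is the open landing; from -25 to 95 mm two bright undercut rails stand on it, up to 16 mm above the plate.
- way_landing (a point): Place on the landing, on the plate's top, in line with the middle of the mouth (x = -65 mm, y = -6 mm, 15 mm above the bench). A carrier set down with its origin here and its x along the way's x stands clear of the rails and passes both their ends by 6 mm or more when pushed along x; set down at y = 0 or more, its nose can butt the end of the straight rail.
- way_mouth (a point): Wide mouth between the rails, on the plate's top, 25 mm behind the way's origin. The rail on +y is straight, its face's lower edge at y = 20 mm: a carrier lying against it has its origin at y = 0. The other side is tapered. The narrow nose enters the mouth with about 16 mm of side play. Steel slides easily on the floor and rails (friction 0.2 to 0.3).
- way_wedge (a point): Where the carrier's origin nominally first meets the spring gib, on the plate's top, 50 mm ahead of the way's origin. A hidden gib setting shifts this by up to 13 mm either way each time, so it must be felt. From there the push needed grows by about 3 N per mm. Sliding free takes under 3 N.
- gib_block: Bright block on the way's -y side with a steel spring gib as tapered jaw, closing in 0.15 mm per mm along x. It yields as a spring, 22 N per mm. A slow push of 13 to 18 N leaves the carrier wedged; over 30 N on the jaw bends it. While pushed, the carrier must be free to lie against the straight rail (push from behind, don't hold it), or it comes loose on release. Origin: middle of the jaw.
- round_carrier: Not to be used: a lens carrier with the same black housing and ring but a plain round steel foot, 56 mm across and 12 mm high. Origin: centre of its underside.
- specimen_box: Bystander: clear open plastic box, 85 x 125 x 35 mm. Origin: centre of its underside.
- dish: Bystander: clear round dish with lid, 92 mm across, 18 mm high. Origin: centre of its underside.
- drops: Bystander: amber bottle, 36 mm across, 75 mm tall. Origin: centre of its underside.
- cup: Bystander: white cup, 68 mm across, 70 mm tall. Origin: centre of its underside.
- driver: Bystander: screwdriver, 150 mm long, lying on the bench.
- spare_ring: Bystander: dark ring, 50 mm across, 12 mm high. Origin: centre of its underside.

How it is judged:
By the outcome, as a careful person would: the job done as asked, in the order asked, and still so for the second after the job is handed in, with the robot touching nothing.
It also fails if it takes over 51 s, if anything falls off the work surface, if the arm or the gripper's body presses on something with over 40 N, if the wrist force passes 120 N, or if a joint passes its speed limit or range.

## Robot

A 6-joint arm with a two-finger parallel gripper is mounted at the origin on the work surface. World frame = base frame: x ahead of the robot, y to its left, z up, the work surface at z = 0. Lengths are in m, angles in rad, forces in N, time in s.
With the tool pointing down it reaches from about 0.375 to 0.975 m from the base axis. Payload 3.8 kg.
Tool frame: the origin (TCP) lies at the very end of the fingers, on their centre line; the grasp point (between the pads) lies 19 mm behind it; y points along the fingers, z is the direction in which the jaws open and shut, and the axes are right-handed (so a half turn about y gives the same grasp; the last joint's range is limited). The gripper opens to 85 mm and grips with 20 to 120 N. Pads are 22 mm wide; open, the fingers measure 114 mm over their backs; the gripper's body (76 mm by 85 mm) begins 54 mm behind the grasp point. The pads swing forward as they close: fully open they stand 13 mm farther back than shut.
Start: joints at [-1.278, 0.264, 1.604, -0, 1.274, -0.037], TCP at [0.219, -0.639, 0.231] pointing down, gripper open.
Joint ranges: [-2.63, 2.63], [-0.94, 2.18], [0.31, 2.57], [-1.31, 4.45], [0, 2.66], [-2.55, 2.55]. Speed limits (rad/s): [2.57, 2.57, 3.14, 3.14, 3.14, 3.14].

## Interface

Orientations are given as a unit quaternion [x, y, z, w].
In Python, from plant import env gives the robot as it stands.
- The arm moves only by the tool move_arm, never from a script. Its argument "series" is text: rows parted by semicolons, each of 7 numbers parted by spaces: the opening, from 0 (shut) to 1 (fully open), then the shift along the tool's x, y, z in m, then the turn, a rotation vector about the tool's x, y, z in degrees. In form: fingers tx ty tz rx ry rz; .... A call has 1 to 8 rows; each row is the pose to reach, as a shift and turn from the pose commanded when the call began, along the tool's axes at that moment; what a row does not reach only later rows make up. A row lasts 1/10 s, in which the tool goes at most 50 mm and 8.59 degrees, less where a joint would pass 70% of its speed; a pose out of reach is approached as far as the arm can. A call with a gripper value outside its range is refused whole. The fingers move at their own pace and stop on an object; "newtons" is the grip in N (left out, the last holds). Time passes only in rows, so rows that repeat a pose let the fingers close. It gives the time, the measured TCP pose, the force and the opening at its end, in the units of the state.
- env.get_state(): the state, without advancing time (a new reading comes with each control period).
- env.read_camera(name): name is "scene" or "side" or "wrist"; returns a dict with "color" (480x640x3 uint8, red, green, blue), "z_map" (480x640 float32, m along the optical axis (not along the pixel's ray), 0 where there is no reading), "fx", "fy", "cx", "cy" (pixels), "dist" ([k1, k2, p1, p2, k3] as OpenCV has them; the pictures are not rectified), "rvec" (rotation vector, rad) and "tvec" (3), from world to camera coordinates, as OpenCV has them. Camera axes: x right, y down, z forward; pixel columns grow to the right and rows downward; lengths in m; the calibration is good to about 2 mm. A picture is of the moment at which its call begins.
- env.job_done(): hands the job in, once; it reports no verdict.
The state is a dict: "time_s": time; "joint_pos": joint angles; "dq": joint speeds; "effort": joint torques, N m; "ee_pos": TCP position; "orientation": TCP orientation; "ft_force": force on the tool from outside, world axes, zero at the start; "torque": the same for the moment, N m; "opening": opening from 0.0 (shut) to 1.0 (fully open).
Only numpy, scipy, OpenCV 4.12 (cv2) and the standard library are available. Lean on these libraries where they do the work, as an engineer would, in place of code of your own. Each camera call takes 0.05 s, during which the arm holds its last target.

## Working session

There is one attempt and no reset: what is moved stays moved. The work goes in short steps, Python scripts to look and compute and a tool call to move; the robot and the scene stay as the last step left them, time stands still between calls to the robot, and variables do not carry over. Pictures are saved under pics/ and viewed, and the job is handed in when it is done.

Besides the shell and the picture viewer there is one more tool, called after "Request:" by a JSON object that holds its "fn" and its "kwargs". move_arm: Moves the arm, as the interface text tells. Its arguments: {"type":"object","properties":{"series":{"type":"string"},"newtons":{"type":"number"}},"required":["series"]}

```bash
ls; mkdir -p pics
python3 - <<'E'
from plant import env
import cv2
print(env.get_state())
for n in ("scene","side","wrist"):
    c=env.read_camera(n); cv2.imwrite(f"pics/{n}0.png",c["color"][:,:,::-1])
    R=cv2.Rodrigues(c["rvec"])[0]; print(n,c["fx"],c["cx"],c["cy"],c["dist"],(-R.T@c["tvec"].ravel()).round(3),R.round(2).tolist())
E
```

```text
pics
{'time_s': 0.0, 'joint_pos': array([-1.27788123e+00,  2.64757592e-01,  1.60536106e+00, -2.47661293e-05,
        1.27369651e+00, -3.68902325e-02]), 'dq': array([ 0.00097803,  0.00086808, -0.00070445, -0.00123519,  0.00104185,
       -0.00144859]), 'effort': array([-7.73327483e-04, -5.15115058e+01, -3.67314434e+01, -2.99759095e-04,
        1.29549552e-02,  4.20899744e-05]), 'ee_pos': array([ 0.21839239, -0.6379292 ,  0.22996602]), 'orientation': array([-0.11618713,  0.69829183, -0.69673528,  0.1159699 ]), 'ft_force': array([-0.5084869 ,  0.11262092,  0.0900571 ]), 'torque': array([ 0.00795955, -0.02427595,  0.00567649]), 'opening': 1.0014736632803325}
scene 573.5861809523915 320.27493117155245 243.32164742410228 [-0.08875633  0.          0.          0.          0.        ] [1.455 0.333 1.285] [[-0.32, 0.95, -0.01], [0.75, 0.25, -0.61], [-0.58, -0.2, -0.79]]
side 575.3874003892811 332.02845541833835 236.58757716921235 [0.00406555 0.         0.         0.         0.        ] [-0.043  0.759  0.811] [[-0.76, -0.65, 0.01], [-0.41, 0.46, -0.79], [0.51, -0.6, -0.62]]
wrist 421.99157956675447 315.2046912382626 242.0937094751623 [0.01034459 0.         0.         0.         0.        ] [ 0.286 -0.615  0.373] [[0.32, -0.95, -0.0], [-0.91, -0.31, 0.28], [-0.27, -0.09, -0.96]]
```

View pics/scene0.png

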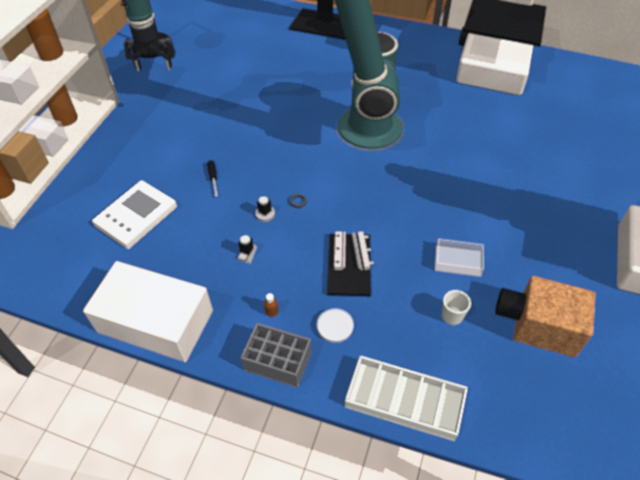

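View pics/side0.png

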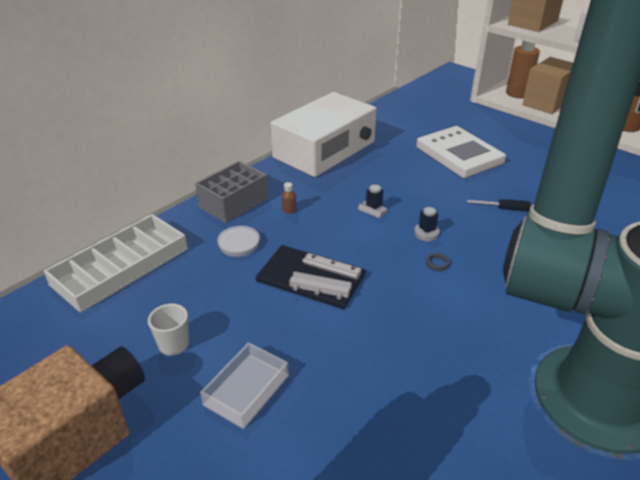

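View pics/wrist0.png

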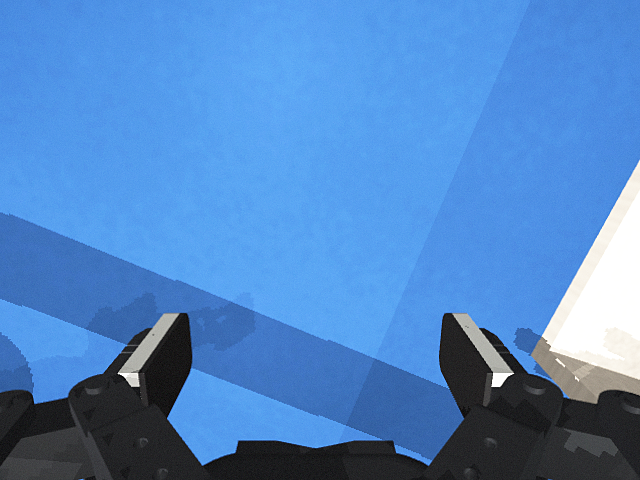

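```bash
cat > h.py <<'E'
import numpy as np, cv2
def ray(c,uv):
    K=np.array([[c["fx"],0,c["cx"]],[0,c["fy"],c["cy"]],[0,0,1]])
    p=cv2.undistortPoints(np.array(uv,float).reshape(-1,1,2),K,np.array(c["dist"])).reshape(-1,2)
    R=cv2.Rodrigues(np.array(c["rvec"]))[0]; o=-R.T@np.array(c["tvec"]).ravel()
    d=np.c_[p,np.ones(len(p))]@R
    return o,d
def on(c,uv,z):
    o,d=ray(c,uv); return o+d*((z-o[2])/d[:,2])[:,None]
def proj(c,P):
    K=np.array([[c["fx"],0,c["cx"]],[0,c["fy"],c["cy"]],[0,0,1]])
    return cv2.projectPoints(np.array(P,float).reshape(-1,1,3),np.array(c["rvec"]),np.array(c["tvec"]),K,np.array(c["dist"]))[0].reshape(-1,2)
def crop(c,x0,y0,x1,y1,s,name):
    im=c["color"][y0:y1,x0:x1,::-1]; cv2.imwrite(name,cv2.resize(im,None,fx=s,fy=s,interpolation=cv2.INTER_CUBIC))
E
python3 - <<'E'
from plant import env
from h import *
c=env.read_camera("scene"); crop(c,200,180,400,320,4,"pics/s1.png")
for n,uv,z in (("carr foot",(246,255),.006),("round",(264,214),.006),("way corners",(328,294),.015),("",(371,295),.015),("",(371,234),.015),("",(330,234),.015)): print(n,on(c,[uv],z).round(3))
d=env.read_camera("side"); crop(d,240,160,460,320,3,"pics/d1.png")
for n,uv,z in (("carr foot",(373,209),.006),("way",(258,275),.015),("",(344,303),.015),("",(365,267),.015),("",(284,248),.015)): print(n,on(d,[uv],z).round(3))
E
```

```text
carr foot [[ 0.627 -0.18   0.006]]
round [[ 0.472 -0.189  0.006]]
way corners [[0.683 0.079 0.015]]
 [[0.65  0.186 0.015]]
 [[0.453 0.131 0.015]]
 [[0.49  0.021 0.015]]
carr foot [[ 0.616 -0.179  0.006]]
way [[0.644 0.177 0.015]]
 [[0.458 0.124 0.015]]
 [[0.493 0.012 0.015]]
 [[0.666 0.078 0.015]]
```

View pics/s1.png

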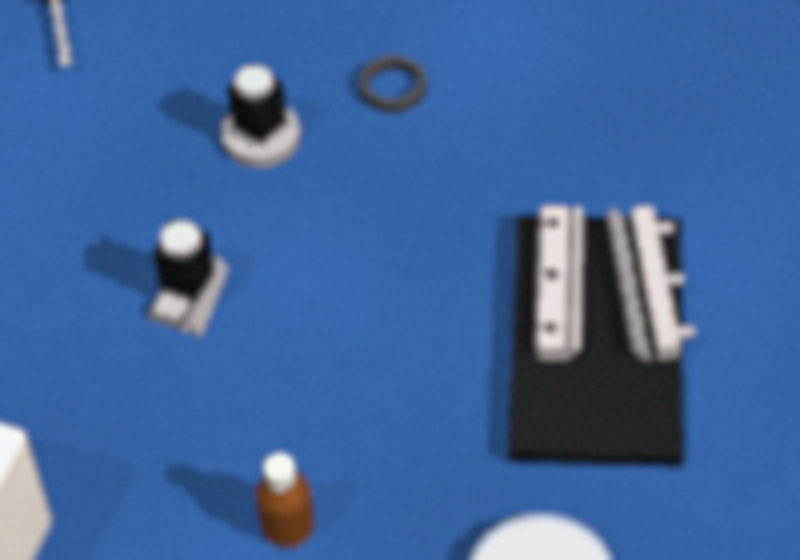

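View pics/d1.png

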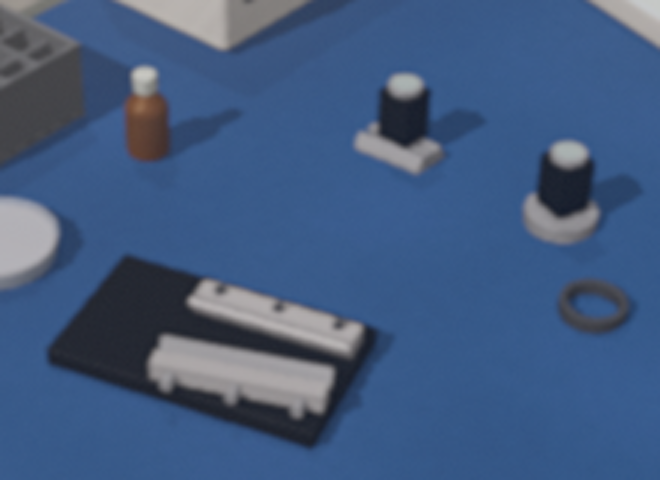

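```bash
cat >> h.py <<'E'
from scipy.spatial.transform import Rotation as Rn
def plan(s,target,Rt):
    R=Rn.from_quat(s["orientation"]); d=R.inv().apply(np.array(target)-s["ee_pos"]); rv=(R.inv()*Rt).as_rotvec(degrees=True)
    return d.round(4),rv.round(2)
def yaw_tool(a):
    "tool pointing down, tool z (jaw axis) at yaw a (deg)"
    a=np.radians(a); z=np.array([np.cos(a),np.sin(a),0]); y=np.array([0,0,-1.]); x=np.cross(y,z)
    return Rn.from_matrix(np.c_[x,y,z])
E
python3 - <<'E'
from plant import env
from h import *
s=env.get_state()
R=Rn.from_quat(s["orientation"]).as_matrix(); print(R.round(3))
for a in (np.degrees(np.arctan2(R[1,2],R[0,2])),): print(a); print(plan(s,(0.58,-0.20,0.26),yaw_tool(a)))
E
```

```text
[[-0.946 -0.     0.324]
 [-0.324  0.001 -0.946]
 [-0.    -1.    -0.001]]
-71.1069449956917
(array([-0.484 , -0.0291, -0.2976]), array([ 0.07, -0.  , -0.  ]))
```

Request:
{"fn": "move_arm", "kwargs": {"series": "1 -0.04 -0.005 -0.025 0 0 0; 1 -0.08 -0.01 -0.05 0 0 0; 1 -0.12 -0.015 -0.075 0 0 0; 1 -0.16 -0.02 -0.1 0 0 0; 1 -0.20 -0.025 -0.125 0 0 0; 1 -0.24 -0.03 -0.15 0 0 0; 1 -0.28 -0.03 -0.175 0 0 0; 1 -0.32 -0.03 -0.2 0 0 0"}}

```text
time_s: 1.05
ee_pos: [0.4576, -0.3442, 0.2618]
orientation: [0.116, -0.697, 0.698, -0.116]
ft_force: [1.8, -1.1, 1.5]
opening: 0.999
```

Request:
{"fn": "move_arm", "kwargs": {"series": "1 -0.04 0 -0.025 0 0 0; 1 -0.08 0 -0.05 0 0 0; 1 -0.12 0 -0.07 0 0 0; 1 -0.14 0 -0.085 0 0 0; 1 -0.16 0 -0.10 0 0 0; 1 -0.16 0 -0.10 0 0 0; 1 -0.16 0 -0.10 0 0 0"}}

```text
time_s: 1.75
ee_pos: [0.5755, -0.199, 0.261]
orientation: [0.117, -0.697, 0.697, -0.116]
ft_force: [-0.8, 0.3, 0.4]
opening: 0.997
```

Run:
```python
from plant import env
from h import *
s=env.get_state(); print(s["time_s"],s["ee_pos"],s["ft_force"])
c=env.read_camera("wrist"); crop(c,0,0,640,480,1.25,"pics/w1.png")
print(proj(c,[[.615,-.18,0],[.47,-.19,0]]))
```

```text
1.75 [ 0.57552463 -0.1990056   0.26103821] [-0.76705028  0.29290972  0.3651082 ]
[[310.48518714 148.5060637 ]
 [274.46890445 287.76714472]]
```

View pics/w1.png

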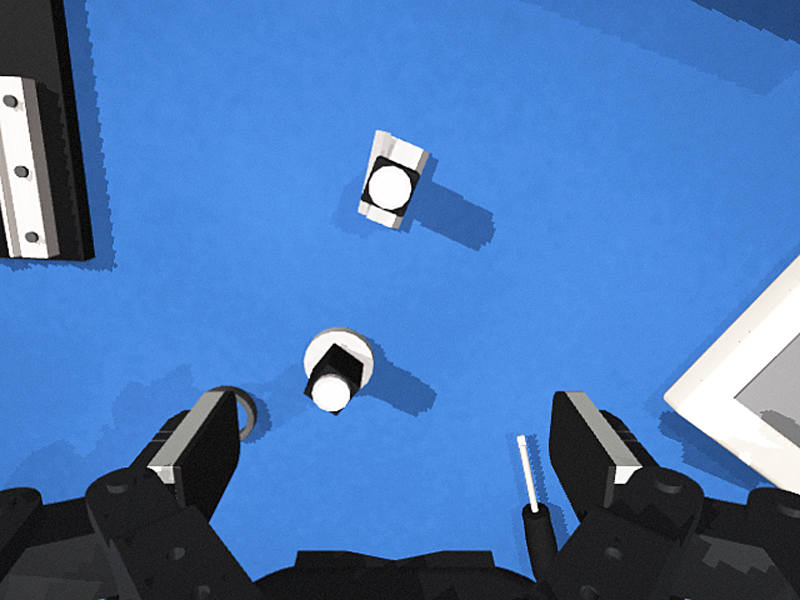

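Run:
```python
from plant import env
from h import *
c=env.read_camera("wrist"); crop(c,270,90,360,195,7,"pics/w2.png")
hsv=cv2.cvtColor(c["color"],cv2.COLOR_RGB2HSV)
roi=np.zeros((480,640),np.uint8); roi[85:200,270:360]=1
S,V=hsv[...,1],hsv[...,2]
bright=((V>120)&(S<90)).astype(np.uint8)*roi
n,l,st,ce=cv2.connectedComponentsWithStats(bright)
for i in range(1,n):
    if st[i,4]>15: print(st[i],ce[i].round(1))
dark=((V<70)).astype(np.uint8)*roi
n,l,st,ce=cv2.connectedComponentsWithStats(dark)
for i in range(1,n):
    if st[i,4]>15:
        print("dark",st[i],ce[i].round(1)); cn=cv2.findContours((l==i).astype(np.uint8),0,1)[0][0]; print(cv2.minAreaRect(cn), cv2.approxPolyDP(cn,2,True).reshape(-1,2).tolist())
```

```text
[290 104  53  48 947] [316.  121.4]
[ 286  132   43   51 1341] [308.4 155.5]
dark [288 124  47  49 431] [312.2 145.3]
((311.17816162109375, 147.80616760253906), (37.08665084838867, 38.468101501464844), 22.932098388671875) [[302, 124], [288, 158], [301, 164], [293, 154], [295, 140], [305, 131], [318, 132], [327, 141], [328, 155], [320, 165], [308, 167], [320, 172], [334, 138]]
```

View pics/w2.png

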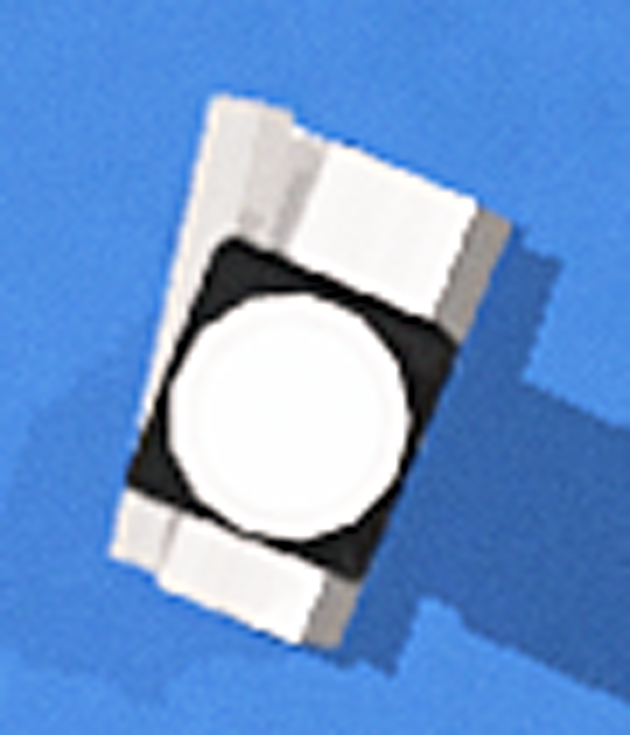

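Run:
```python
from plant import env
from h import *
c=env.read_camera("wrist")
k=lambda p:np.array(p)/7+[270,90]-0.43
H=on(c,k([(232,235),(457,338),(360,582),(128,488)]),.06)
F=on(c,k([(210,97),(512,225),(335,648),(110,557)]),0)
for P in (H,F): print(P.round(4).tolist(),[np.linalg.norm(P[i]-P[i-1]).round(4) for i in range(4)],P.mean(0).round(4))
print("ring",on(c,k([(290,416)]),.066).round(4))
yw=lambda v:np.degrees(np.arctan2(v[1],v[0]))
print("yaw x: H",yw(H[3]-H[0]),yw(H[2]-H[1]),"y",yw(H[1]-H[0])+90-180,yw(H[2]-H[3])-90,"F",yw(F[2]-F[1]),yw(F[3]-F[0]))
rear=(F[0]+F[1])/2;nose=(F[2]+F[3])/2;print(rear,nose)
s=env.get_state();R=Rn.from_quat(s["orientation"]).as_matrix();print(yw(R[:,2]))
```

```text
[[0.6352, -0.1685, 0.06], [0.6327, -0.1961, 0.06], [0.6033, -0.1946, 0.06], [0.6048, -0.1659, 0.06]] [np.float64(0.0304), np.float64(0.0277), np.float64(0.0295), np.float64(0.0287)] [ 0.619  -0.1813  0.06  ]
[[0.6493, -0.1589, 0.0], [0.647, -0.2015, 0.0], [0.5869, -0.1974, 0.0], [0.5887, -0.1646, 0.0]] [np.float64(0.0609), np.float64(0.0426), np.float64(0.0602), np.float64(0.0329)] [ 0.618  -0.1806  0.    ]
ring [[ 0.6189 -0.1809  0.066 ]]
yaw x: H 175.24631100874748 177.1965481307714 y -185.02224193794302 -183.08304571197095 F 176.1744037316636 -174.67316281018958
[ 0.64815735 -0.18017898  0.        ] [ 0.58779984 -0.18099621  0.        ]
-71.16371553194632
```

Run:
```python
from plant import env
from h import *
c=env.read_camera("scene"); print("bottle",on(c,[(271.7,312)],0.0).round(3))
s=env.get_state()
for t in ((.6187,-.181,.12),(.6187,-.181,.023)): print(plan(s,t,yaw_tool(-93.9)))
```

```text
bottle [[ 0.772 -0.046  0.   ]]
(array([-0.0477,  0.1413, -0.0042]), array([-1.000e-02,  2.272e+01,  1.000e-02]))
(array([-0.0477,  0.2383, -0.0042]), array([-1.000e-02,  2.272e+01,  1.000e-02]))
```

Request:
{"fn": "move_arm", "kwargs": {"series": "0.7 -0.016 0.03 -0.001 0 7.6 0; 0.7 -0.032 0.06 -0.003 0 15.2 0; 0.7 -0.0477 0.09 -0.004 0 22.7 0; 0.7 -0.0477 0.125 -0.004 0 22.7 0; 0.7 -0.0477 0.142 -0.004 0 22.7 0; 0.7 -0.0477 0.142 -0.004 0 22.7 0; 0.7 -0.0477 0.142 -0.004 0 22.7 0"}}

```text
time_s: 2.65
ee_pos: [0.6195, -0.1809, 0.1201]
orientation: [-0.024, -0.707, 0.707, 0.024]
ft_force: [-0.0, -0.5, 2.1]
opening: 0.699
```

Run:
```python
from plant import env
from h import *
s=env.get_state(); print(s["time_s"],s["ee_pos"],s["ft_force"],s["opening"])
print(plan(s,(.6187,-.181,.023),yaw_tool(-93.9)))
c=env.read_camera("wrist"); crop(c,0,0,640,480,1.25,"pics/w3.png")
```

```text
2.65 [ 0.61947265 -0.18086576  0.12008853] [-0.00478845 -0.50353492  2.1188982 ] 0.6991991287299206
(array([0.0008, 0.0971, 0.0002]), array([-0.01,  0.05, -0.03]))
```

View pics/w3.png

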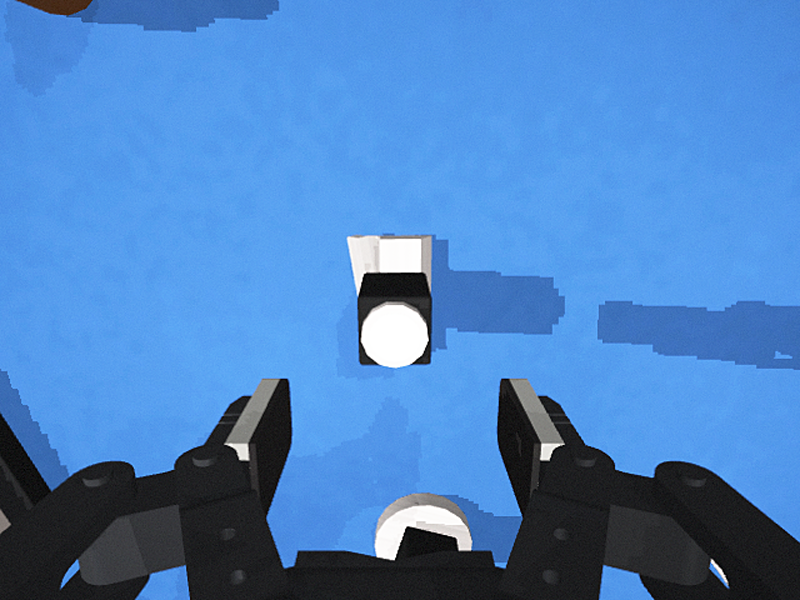

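The carrier's housing (395,320) sits midway between the pads (≈280 and ≈510), square to them. I'll descend now.

Request:
{"fn": "move_arm", "kwargs": {"series": "0.7 0 0.03 0 0 0 0; 0.7 0 0.06 0 0 0 0; 0.7 0.0005 0.085 0 0 0 0; 0.7 0.0005 0.097 0 0 0 0; 0.7 0.0005 0.097 0 0 0 0; 0.7 0.0005 0.097 0 0 0 0"}}

```text
time_s: 3.3
ee_pos: [0.6204, -0.1807, 0.0243]
orientation: [-0.025, -0.706, 0.707, 0.023]
ft_force: [0.7, -0.3, -0.4]
opening: 0.699
```

Request:
{"fn": "move_arm", "kwargs": {"series": "0.2 0 0 0 0 0 0; 0.2 0 0 0 0 0 0; 0.2 0 0 0 0 0 0; 0.2 0 0 0 0 0 0; 0.2 0 0 0 0 0 0; 0.2 0 0 0 0 0 0; 0.2 0 0 0 0 0 0; 0.2 0 0 0 0 0 0", "newtons": 30}}

```text
time_s: 4.1
ee_pos: [0.6203, -0.1806, 0.0242]
orientation: [-0.025, -0.706, 0.707, 0.022]
ft_force: [-0.7, 0.1, 6.3]
opening: 0.344
```

Request:
{"fn": "move_arm", "kwargs": {"series": "0.2 0 -0.02 0 0 0 0; 0.2 0 -0.05 0 0 0 0; 0.2 0 -0.08 0 0 0 0; 0.2 0 -0.11 0 0 0 0; 0.2 0 -0.15 0 0 0 0; 0.2 0 -0.18 0 0 0 0; 0.2 0 -0.18 0 0 0 0; 0.2 0 -0.18 0 0 0 0"}}

```text
time_s: 4.9
ee_pos: [0.6185, -0.1799, 0.2014]
orientation: [0.023, 0.707, -0.707, -0.024]
ft_force: [0.2, 1.0, -4.5]
opening: 0.348
```

Run:
```python
from plant import env
from h import *
s=env.get_state(); print(s["time_s"],s["ee_pos"],s["ft_force"],s["opening"])
c=env.read_camera("wrist"); crop(c,0,0,640,480,1.25,"pics/w4.png")
c=env.read_camera("scene"); crop(c,200,140,400,290,4,"pics/s4.png")
```

```text
4.9 [ 0.6184713  -0.17989774  0.20138482] [ 0.17469817  0.97021969 -4.48641076] 0.3482426147595756
```

View pics/w4.png

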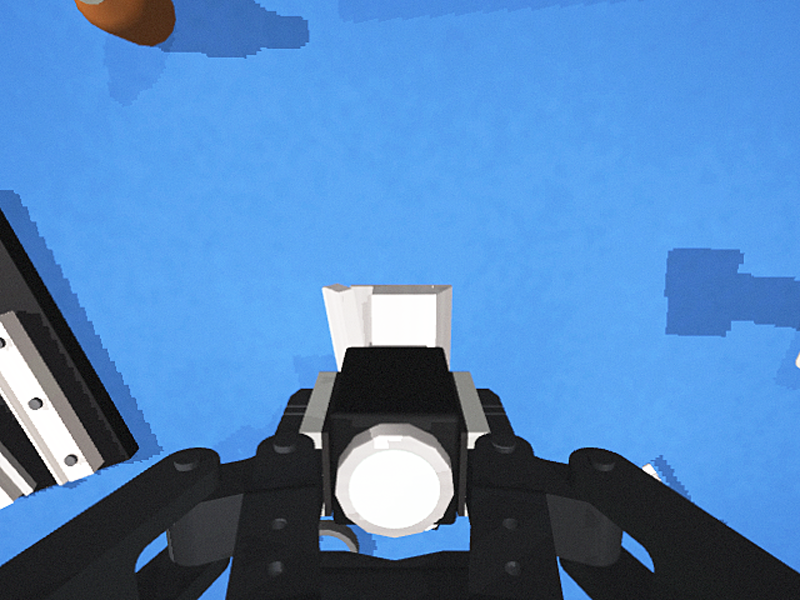

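View pics/s4.png

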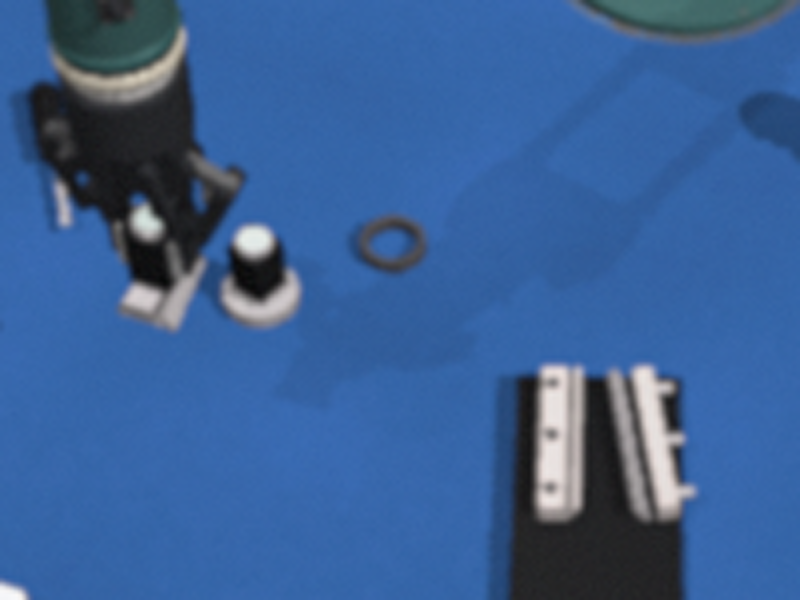

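Run:
```python
from plant import env
from h import *
s=env.get_state()
print(plan(s,(.61,.06,.26),yaw_tool(-74)))
```

```text
(array([ 0.023 , -0.0609, -0.2385]), array([  0.14, -19.8 ,   0.3 ]))
```

Request:
{"fn": "move_arm", "kwargs": {"series": "0.2 0.003 -0.015 -0.03 0 -4 0; 0.2 0.007 -0.03 -0.07 0 -8 0; 0.2 0.01 -0.05 -0.11 0 -12 0; 0.2 0.014 -0.06 -0.15 0 -16 0; 0.2 0.018 -0.06 -0.19 0 -19.8 0; 0.2 0.023 -0.06 -0.225 0 -19.8 0; 0.2 0.023 -0.06 -0.238 0 -19.8 0; 0.2 0.023 -0.06 -0.238 0 -19.8 0"}}

```text
time_s: 5.8
ee_pos: [0.6103, 0.0608, 0.2592]
orientation: [-0.101, 0.7, -0.7, 0.098]
ft_force: [-0.2, -0.6, -3.5]
opening: 0.347
```

Request:
{"fn": "move_arm", "kwargs": {"series": "0.2 0 0 0 0 0 0; 0.2 0 0 0 0 0 0; 0.2 0 0 0 0 0 0"}}

```text
time_s: 6.1
ee_pos: [0.6117, 0.0575, 0.2617]
orientation: [0.098, -0.7, 0.7, -0.097]
ft_force: [0.1, -0.4, -4.6]
opening: 0.353
```

Run:
```python
from plant import env
from h import *
s=env.get_state(); print(s["time_s"],s["ee_pos"],s["ft_force"],s["opening"])
c=env.read_camera("wrist"); crop(c,0,0,640,480,1.25,"pics/w5.png")
```

```text
6.1 [0.61171278 0.05754413 0.26174629] [ 0.0743638  -0.38534802 -4.6274784 ] 0.3526063491314132
```

View pics/w5.png

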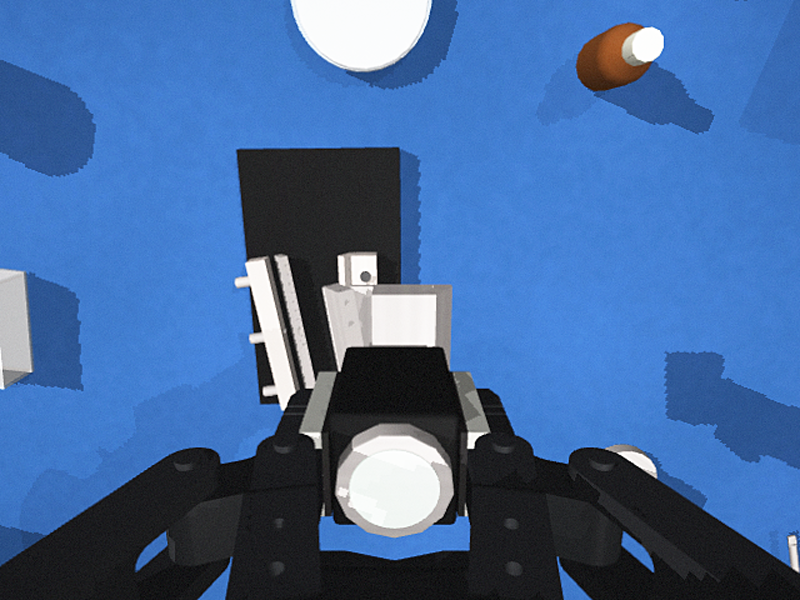

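Run:
```python
from plant import env
from h import *
c=env.read_camera("wrist"); crop(c,180,110,330,330,3.5,"pics/w6.png")
```

```text
(no output)
```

View pics/w6.png

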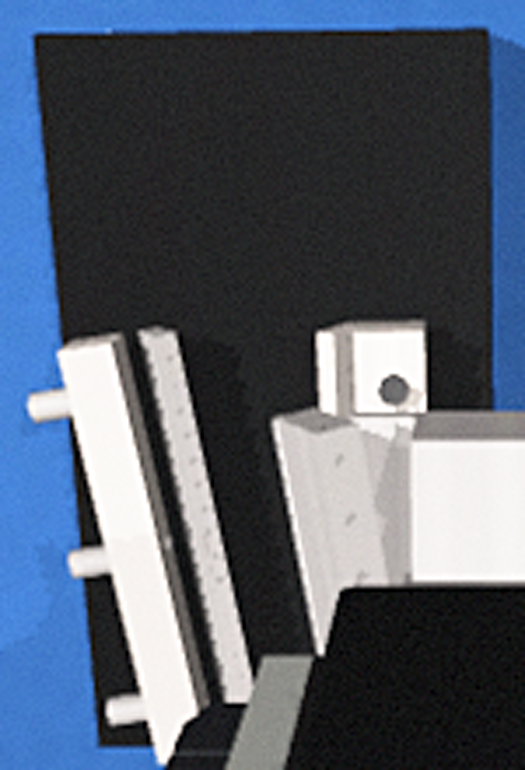

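Run:
```python
from plant import env
from h import *
yw=lambda v:np.degrees(np.arctan2(v[1],v[0]))
c=env.read_camera("wrist")
k=lambda p:np.array(p)/3.5+[180,110]-0.36
P=on(c,k([(36,35),(488,30),(98,742),(492,405)]),.015)
print(P.round(4).tolist()); d=np.linalg.norm
print("w",d(P[1]-P[0]),"L",d(P[2]-P[0]),"yaw x",yw(P[2]-P[0]),yw(P[3]-P[1]),"y",yw(P[1]-P[0])+90)
for nm,p,z in (("straight rail end top L",(316,332),.031),("R",(426,322),.031),):print(nm,on(c,k([p]),z))
a=np.radians(yw(P[2]-P[0])); 
for yawd in (np.degrees(a),):
  x=np.array([np.cos(a),np.sin(a)]);y=np.array([-x[1],x[0]])
  O=(P[0][:2]+P[1][:2])/2+0.1*x; print("way O",O,"alt",(P[1][:2]+P[2][:2])/2)
  for nm,p,z in (("rail end top inner",(316,332),.031),("outer",(426,322),.031),("gib end toe",(140,330),.015),("gib toe far",(225,702),.015)):
    q=on(c,k([p]),z)[0,:2]-O; print(nm,q@x,q@y)
# same in side/scene
for n,uvs in (("scene",[(328,294.5),(371,295.5),(371,234),(330,234)]),):
  cc=env.read_camera(n)
  s1=lambda p:np.array(p)/4+[200,180]-.4
  Q=on(cc,s1([(510,457),(682,460),(681,217)]),.015)
  for q in Q: print("scene",q.round(4), ((q[:2]-O)@x).round(4),((q[:2]-O)@y).round(4))
s=env.get_state(); L=O-0.065*x-0.006*y; print("landing",L, "state",s["ee_pos"])
print(plan(s,(*L,.09),yaw_tool(np.degrees(a)+90)))
```

```text
[[0.6482, 0.1843, 0.015], [0.6807, 0.0745, 0.015], [0.4584, 0.1289, 0.015], [0.5869, 0.0465, 0.015]]
w 0.1144861331165515 L 0.19764957230648775 yaw x -163.73708294017408 -163.36578338758804 y 16.50184431048349
straight rail end top L [[0.59698729 0.09669123 0.031     ]]
R [[0.60723639 0.07016506 0.031     ]]
way O [0.5684128 0.1014109] alt [0.56954099 0.10174001]
rail end top inner -0.026109404503950308 0.012532976902391591
outer -0.028519874188182505 0.04086796165664145
gib end toe -0.023788939200285603 -0.03638805193040295
gib toe far 0.08543569267144513 -0.01959475801835242
scene [0.6829 0.0763 0.015 ] -0.1029 0.0562
scene [0.6496 0.1839 0.015 ] -0.1011 -0.0564
scene [0.4538 0.1278 0.015 ] 0.1027 -0.0575
landing [0.62913167 0.12537378] state [0.61186755 0.05817871 0.26237579]
(array([-0.035 ,  0.1724, -0.0599]), array([-0.01, -0.33, -0.01]))
```

Request:
{"fn": "move_arm", "kwargs": {"series": "0.2 -0.012 0.02 -0.02 0 0 0; 0.2 -0.025 0.05 -0.04 0 -0.3 0; 0.2 -0.0365 0.09 -0.06 0 -0.3 0; 0.2 -0.0365 0.13 -0.06 0 -0.3 0; 0.2 -0.0365 0.17 -0.06 0 -0.3 0; 0.2 -0.0365 0.17 -0.06 0 -0.3 0; 0.2 -0.0365 0.17 -0.06 0 -0.3 0"}}

```text
time_s: 7.0
ee_pos: [0.6297, 0.1263, 0.0917]
orientation: [0.101, -0.7, 0.7, -0.099]
ft_force: [0.6, 1.0, -3.4]
opening: 0.351
```

```bash
cat >> h.py <<'E'
O=np.array([.569,.1015]); YW=-163.6
WX=np.array([np.cos(np.radians(YW)),np.sin(np.radians(YW))]);WY=np.array([-WX[1],WX[0]])
def W(x,y,z): return (*(O+x*WX+y*WY),z)
def inway(p): q=np.array(p)[:2]-O; return round(float(q@WX),4),round(float(q@WY),4)
E
python3 - <<'E'
from plant import env
from h import *
s=env.get_state(); print(s["time_s"],s["ee_pos"],inway(s["ee_pos"]),s["ft_force"],s["opening"])
print(plan(s,W(-.067,-.006,.041),yaw_tool(YW+90)))
c=env.read_camera("wrist"); crop(c,0,0,640,480,1.25,"pics/w7.png")
c=env.read_camera("side"); crop(c,220,140,380,310,3.5,"pics/d7.png")
E
```

```text
7.0 [0.6296888  0.12634403 0.09170078] (-0.0652, -0.0067) [ 0.62886563  1.01065235 -3.43028077] 0.3512641089304442
(array([-0.0019,  0.0507,  0.0007]), array([ 0.02, -0.12,  0.13]))
```

View pics/w7.png

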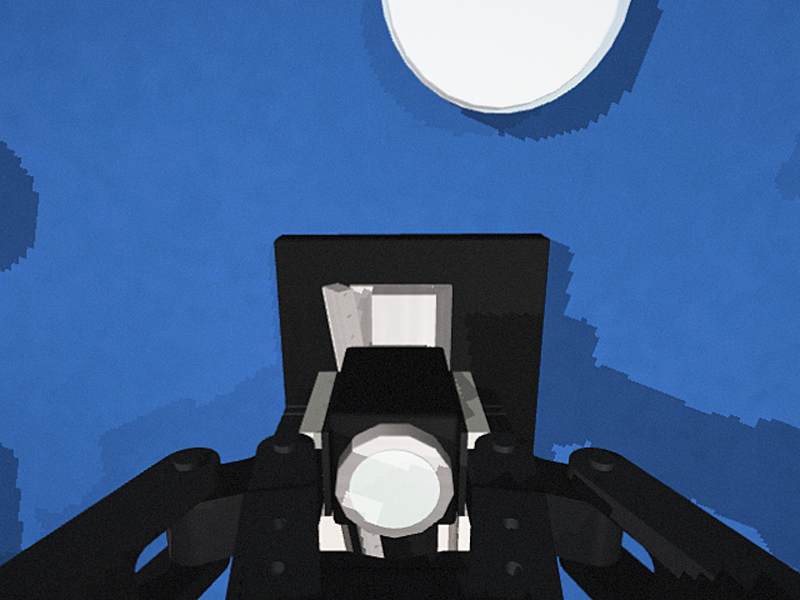

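View pics/d7.png

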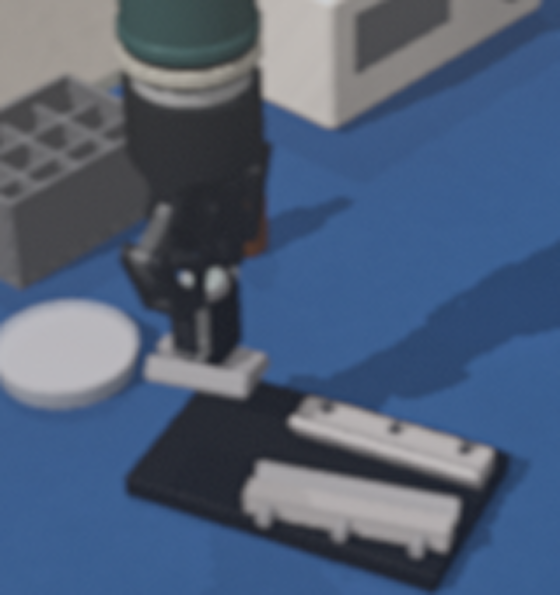

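The carrier is held square above the landing, with the rails ahead of it. I'll lower it now.

Request:
{"fn": "move_arm", "kwargs": {"series": "0.2 -0.001 0.02 0 0 0 0; 0.2 -0.002 0.035 0.0005 0 0 0; 0.2 -0.002 0.045 0.0005 0 0 0; 0.2 -0.002 0.05 0.0005 0 0 0; 0.2 -0.002 0.05 0.0005 0 0 0; 0.2 -0.002 0.05 0.0005 0 0 0"}}

```text
time_s: 7.7
ee_pos: [0.6327, 0.1268, 0.0427]
orientation: [-0.1, 0.7, -0.7, 0.1]
ft_force: [0.2, -0.1, -4.3]
opening: 0.346
```

Request:
{"fn": "move_arm", "kwargs": {"series": "0.2 0 0.001 0 0 0 0; 0.2 0 0.001 0 0 0 0; 0.2 0 0.001 0 0 0 0"}}

```text
time_s: 8.0
ee_pos: [0.6326, 0.1268, 0.0417]
orientation: [-0.1, 0.7, -0.7, 0.1]
ft_force: [-0.6, 0.1, -3.7]
opening: 0.348
```

Request:
{"fn": "move_arm", "kwargs": {"series": "0.2 0 0.001 0 0 0 0; 0.2 0 0.001 0 0 0 0; 0.2 0 0.001 0 0 0 0"}}

```text
time_s: 8.3
ee_pos: [0.6323, 0.1268, 0.0402]
orientation: [0.1, -0.7, 0.7, -0.1]
ft_force: [-0.1, 0.3, -3.8]
opening: 0.347
```

Request:
{"fn": "move_arm", "kwargs": {"series": "0.2 0 0.0008 0 0 0 0; 0.2 0 0.0008 0 0 0 0; 0.2 0 0.0008 0 0 0 0"}}

```text
time_s: 8.6
ee_pos: [0.6323, 0.1267, 0.0394]
orientation: [0.1, -0.7, 0.7, -0.1]
ft_force: [-0.3, -0.2, -4.2]
opening: 0.346
```

Request:
{"fn": "move_arm", "kwargs": {"series": "0.2 0 0.0008 0 0 0 0; 0.2 0 0.0008 0 0 0 0; 0.2 0 0.0008 0 0 0 0"}}

```text
time_s: 8.9
ee_pos: [0.6329, 0.1268, 0.0393]
orientation: [-0.1, 0.7, -0.7, 0.101]
ft_force: [-0.1, -0.5, -0.6]
opening: 0.346
```

Request:
{"fn": "move_arm", "kwargs": {"series": "0.2 0 0.0005 0 0 0 0; 0.2 0 0.0005 0 0 0 0; 0.2 0 0.0005 0 0 0 0"}}

```text
time_s: 9.2
ee_pos: [0.6331, 0.1269, 0.0392]
orientation: [-0.1, 0.7, -0.7, 0.101]
ft_force: [-1.8, 0.5, 4.9]
opening: 0.346
```

Request:
{"fn": "move_arm", "kwargs": {"series": "0.6 0 -0.001 0 0 0 0; 0.6 0 -0.001 0 0 0 0; 0.6 0 -0.001 0 0 0 0; 0.6 0 -0.003 0 0 0 0; 0.6 -0.01 -0.003 0 0 0 0; 0.6 -0.025 -0.003 0 0 0 0; 0.6 -0.038 -0.003 0 0 0 0; 0.6 -0.038 -0.003 0 0 0 0"}}

```text
time_s: 10.0
ee_pos: [0.6713, 0.138, 0.0416]
orientation: [-0.099, 0.7, -0.7, 0.101]
ft_force: [0.1, -0.2, -1.3]
opening: 0.599
```

Run:
```python
from plant import env
from h import *
s=env.get_state(); print(s["time_s"],s["ee_pos"],inway(s["ee_pos"]),s["ft_force"],s["opening"])
c=env.read_camera("wrist"); crop(c,0,0,640,480,1.25,"pics/w8.png")
c=env.read_camera("scene"); crop(c,300,200,400,320,5,"pics/s8.png")
```

```text
10.0 [0.67127057 0.1380261  0.0416386 ] (-0.1084, -0.0062) [ 0.05795505 -0.21756913 -1.2871891 ] 0.5990144486201507
```

View pics/w8.png

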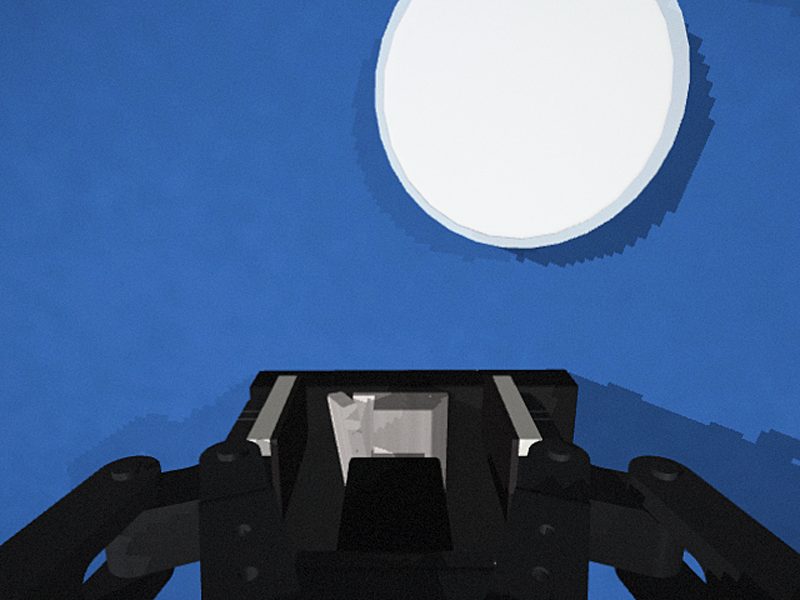

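View pics/s8.png

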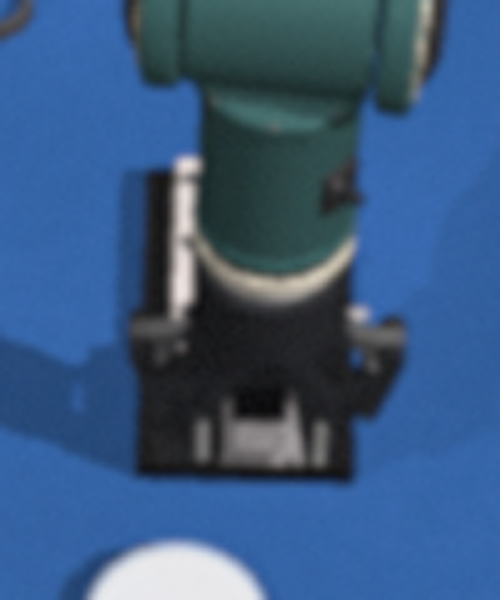

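Request:
{"fn": "move_arm", "kwargs": {"series": "0 0 0 0 0 0 0; 0 0 0 0 0 0 0; 0 0 0 0 0 0 0; 0 0 0 0 0 0 0; 0 0 0 0 0 0 0; 0 0 0 0 0 0 0; 0 0.004 0 0 0 0 0; 0 0.008 0 0 0 0 0"}}

```text
time_s: 10.9
ee_pos: [0.6609, 0.1351, 0.0411]
orientation: [0.1, -0.7, 0.7, -0.1]
ft_force: [0.2, -0.1, -1.0]
opening: -0.001
```

Run:
```python
from plant import env
from h import *
s=env.get_state(); print(s["time_s"],s["ee_pos"],inway(s["ee_pos"]),s["ft_force"],s["opening"],plan(s,W(-.09,-.005,.0415),yaw_tool(YW+90)))
c=env.read_camera("wrist"); crop(c,0,0,640,480,1.25,"pics/w9.png")
```

```text
10.9 [0.660851   0.13509362 0.0411447 ] (-0.0976, -0.0063) [ 0.2074534 -0.13142   -0.9595953] -0.0011497029392252506 (array([ 0.0076, -0.0004,  0.0013]), array([ 0.  , -0.1 ,  0.01]))
```

View pics/w9.png

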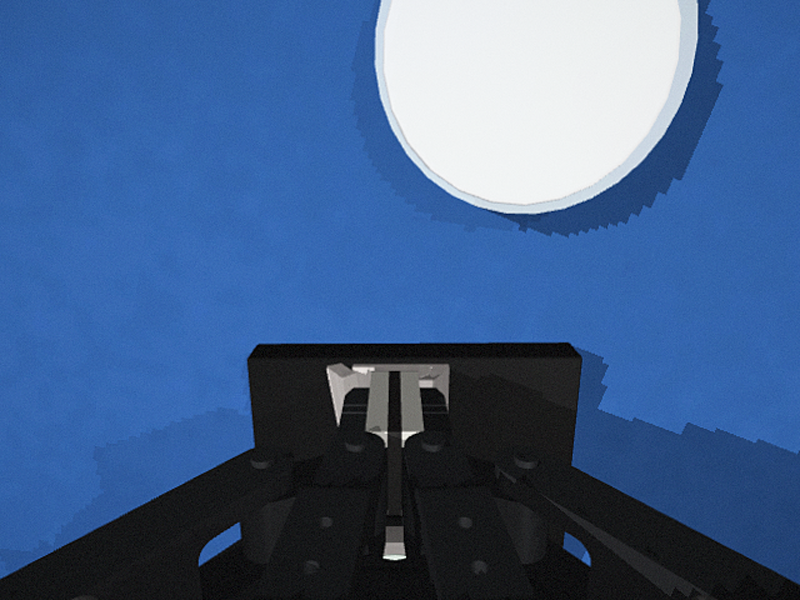

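Fingers are shut behind the housing. I'll push along tool x.

Request:
{"fn": "move_arm", "kwargs": {"series": "0 0.003 0 0 0 0 0; 0 0.006 0 0 0 0 0; 0 0.009 0 0 0 0 0; 0 0.012 0 0 0 0 0; 0 0.016 0 0 0 0 0; 0 0.020 0 0 0 0 0; 0 0.025 0 0 0 0 0; 0 0.030 0 0 0 0 0"}}

```text
time_s: 11.75
ee_pos: [0.6321, 0.1266, 0.0413]
orientation: [0.1, -0.7, 0.7, -0.1]
ft_force: [1.2, -0.3, 0.6]
opening: -0.002
```

```bash
cat >> h.py <<'E'
def st(env):
    s=env.get_state(); f=s["ft_force"]; print("t",s["time_s"],"way",inway(s["ee_pos"]),"z",s["ee_pos"][2].round(4),"push",round(-float(f[:2]@WX),2),"lat",round(float(f[:2]@WY),2),"fz",f[2].round(2))
    return s
E
python3 - <<'E'
from plant import env
from h import *
st(env)
c=env.read_camera("scene"); crop(c,300,200,400,320,5,"pics/s10.png")
c=env.read_camera("side"); crop(c,220,140,380,310,3.5,"pics/d10.png")
E
```

```text
t 11.75 way (-0.0676, -0.0063) z 0.0413 push 1.03 lat 0.66 fz 0.56
```

View pics/d10.png

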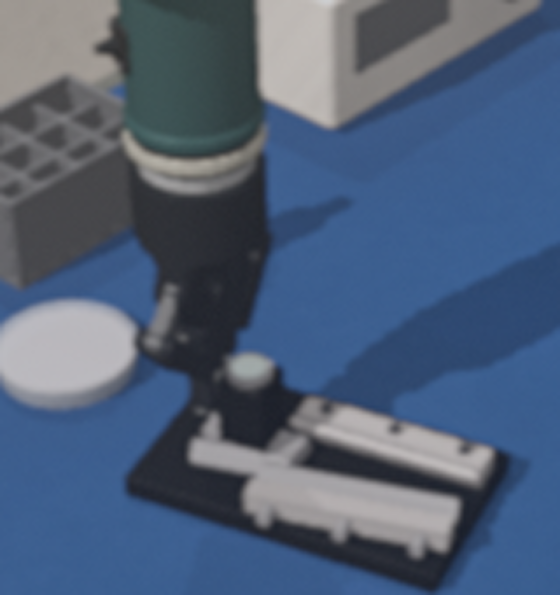

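The carrier slides upright and its nose is entering the mouth. I'll keep going.

Request:
{"fn": "move_arm", "kwargs": {"series": "0 0.006 0 0.0005 0 0 0; 0 0.012 0 0.001 0 0 0; 0 0.018 0 0.0015 0 0 0; 0 0.024 0 0.002 0 0 0; 0 0.030 0 0.0025 0 0 0; 0 0.036 0 0.003 0 0 0; 0 0.042 0 0.0035 0 0 0; 0 0.046 0 0.004 0 0 0"}}

```text
time_s: 12.65
ee_pos: [0.5886, 0.1098, 0.0411]
orientation: [-0.1, 0.7, -0.7, 0.1]
ft_force: [0.4, 1.2, -0.9]
opening: -0.005
```

Run:
```python
from plant import env
from h import *
st(env)
c=env.read_camera("scene"); crop(c,300,200,400,320,5,"pics/s11.png")
c=env.read_camera("side"); crop(c,220,140,380,310,3.5,"pics/d11.png")
```

```text
t 12.65 way (-0.0212, -0.0024) z 0.0411 push 0.71 lat -1.05 fz -0.88
```

View pics/d11.png

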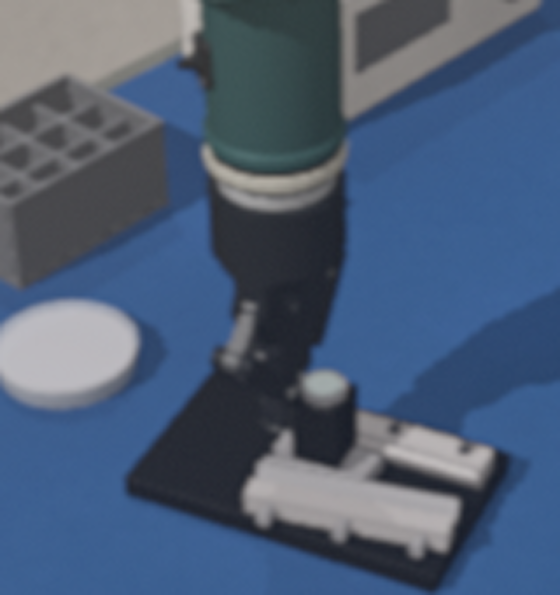

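Request:
{"fn": "move_arm", "kwargs": {"series": "0 0.004 0 0.0005 0 0 0; 0 0.008 0 0.001 0 0 0; 0 0.012 0 0.0015 0 0 0; 0 0.016 0 0.002 0 0 0; 0 0.020 0 0.002 0 0 0; 0 0.023 0 0.002 0 0 0; 0 0.025 0 0.002 0 0 0; 0 0.026 0 0.002 0 0 0"}}

```text
time_s: 13.55
ee_pos: [0.5647, 0.1007, 0.0412]
orientation: [0.1, -0.7, 0.7, -0.1]
ft_force: [0.8, 1.1, -0.3]
opening: 0.003
```

Run:
```python
from plant import env
from h import *
st(env)
```

```text
t 13.55 way (0.0044, -0.0005) z 0.0412 push 1.03 lat -0.83 fz -0.27
```

Now slow feeling steps.

Request:
{"fn": "move_arm", "kwargs": {"series": "0 0.001 0 0 0 0 0; 0 0.002 0 0 0 0 0; 0 0.003 0 0 0 0 0; 0 0.004 0 0 0 0 0; 0 0.005 0 0 0 0 0; 0 0.006 0 0 0 0 0; 0 0.006 0 0 0 0 0"}}

```text
time_s: 14.25
ee_pos: [0.5589, 0.099, 0.0411]
orientation: [0.1, -0.7, 0.7, -0.1]
ft_force: [-1.0, -0.4, -0.4]
opening: -0.002
```

Request:
{"fn": "move_arm", "kwargs": {"series": "0 0.001 0 0 0 0 0; 0 0.002 0 0 0 0 0; 0 0.003 0 0 0 0 0; 0 0.004 0 0 0 0 0; 0 0.004 0 0 0 0 0"}}

```text
time_s: 14.75
ee_pos: [0.5551, 0.0979, 0.0412]
orientation: [0.1, -0.7, 0.7, -0.1]
ft_force: [0.5, 0.2, 0.9]
opening: 0.002
```

Request:
{"fn": "move_arm", "kwargs": {"series": "0 0.001 0 0 0 0 0; 0 0.002 0 0 0 0 0; 0 0.003 0 0 0 0 0; 0 0.003 0 0 0 0 0"}}

```text
time_s: 15.15
ee_pos: [0.5523, 0.0971, 0.0412]
orientation: [0.1, -0.7, 0.7, -0.1]
ft_force: [0.5, 0.5, 0.2]
opening: 0.002
```

Request:
{"fn": "move_arm", "kwargs": {"series": "0 0.001 0 0 0 0 0; 0 0.002 0 0 0 0 0; 0 0.003 0 0 0 0 0; 0 0.003 0 0 0 0 0"}}

```text
time_s: 15.55
ee_pos: [0.5495, 0.0962, 0.0412]
orientation: [0.1, -0.7, 0.7, -0.1]
ft_force: [0.8, 0.9, 0.1]
opening: -0.0
```

Run:
```python
from plant import env
from h import *
st(env)
```

```text
t 15.55 way (0.0202, -0.0005) z 0.0412 push 1.05 lat -0.61 fz 0.1
```

Request:
{"fn": "move_arm", "kwargs": {"series": "0 0.001 0 0 0 0 0; 0 0.002 0 0 0 0 0; 0 0.003 0 0 0 0 0; 0 0.003 0 0 0 0 0"}}

```text
time_s: 15.95
ee_pos: [0.5465, 0.0954, 0.0412]
orientation: [-0.1, 0.7, -0.7, 0.1]
ft_force: [0.7, -0.8, -0.8]
opening: -0.001
```

Request:
{"fn": "move_arm", "kwargs": {"series": "0 0.001 0 0 0 0 0; 0 0.002 0 0 0 0 0; 0 0.002 0 0 0 0 0"}}

```text
time_s: 16.25
ee_pos: [0.5445, 0.0949, 0.0411]
orientation: [-0.1, 0.7, -0.7, 0.1]
ft_force: [0.2, 0.6, 0.4]
opening: 0.001
```

Request:
{"fn": "move_arm", "kwargs": {"series": "0 0.001 0 0 0 0 0; 0 0.002 0 0 0 0 0; 0 0.002 0 0 0 0 0"}}

```text
time_s: 16.55
ee_pos: [0.5426, 0.0943, 0.0412]
orientation: [-0.1, 0.7, -0.7, 0.1]
ft_force: [-0.1, -0.4, 0.5]
opening: 0.002
```

Run:
```python
from plant import env
from h import *
st(env)
c=env.read_camera("side"); crop(c,220,140,380,310,3.5,"pics/d12.png")
```

```text
t 16.55 way (0.0273, -0.0005) z 0.0412 push -0.21 lat 0.31 fz 0.49
```

View pics/d12.png

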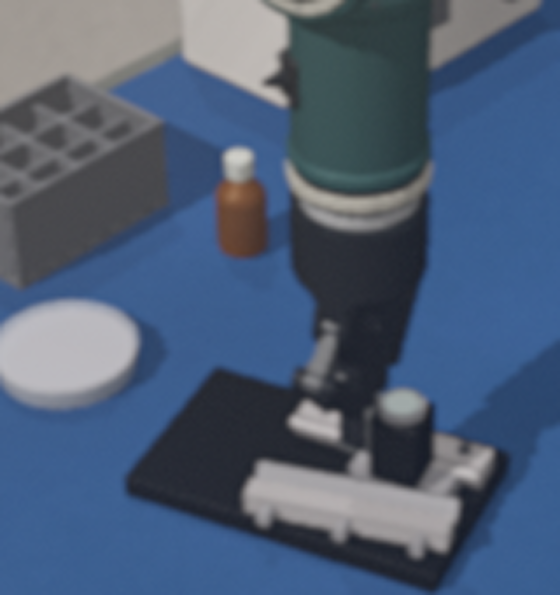

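Request:
{"fn": "move_arm", "kwargs": {"series": "0 0.001 0 0 0 0 0; 0 0.002 0 0 0 0 0; 0 0.002 0 0 0 0 0"}}

```text
time_s: 16.9
ee_pos: [0.5411, 0.0938, 0.0412]
orientation: [-0.1, 0.7, -0.7, 0.1]
ft_force: [2.0, 0.2, -1.2]
opening: -0.002
```

Request:
{"fn": "move_arm", "kwargs": {"series": "0 0.001 0 0 0 0 0; 0 0.002 0 0 0 0 0; 0 0.002 0 0 0 0 0"}}

```text
time_s: 17.2
ee_pos: [0.54, 0.0935, 0.0415]
orientation: [-0.099, 0.7, -0.7, 0.101]
ft_force: [4.9, 1.7, -2.7]
opening: 0.002
```

Request:
{"fn": "move_arm", "kwargs": {"series": "0 0.001 0 0 0 0 0; 0 0.002 0 0 0 0 0; 0 0.002 0 0 0 0 0"}}

```text
time_s: 17.5
ee_pos: [0.5389, 0.0931, 0.0418]
orientation: [-0.099, 0.7, -0.7, 0.102]
ft_force: [7.2, 1.8, -2.2]
opening: -0.002
```

Request:
{"fn": "move_arm", "kwargs": {"series": "0 0.001 0 0 0 0 0; 0 0.002 0 0 0 0 0; 0 0.002 0 0 0 0 0"}}

```text
time_s: 17.8
ee_pos: [0.538, 0.0928, 0.0421]
orientation: [-0.098, 0.7, -0.7, 0.102]
ft_force: [8.3, 2.4, -4.6]
opening: -0.003
```

Request:
{"fn": "move_arm", "kwargs": {"series": "0 0.001 0 0 0 0 0; 0 0.002 0 0 0 0 0; 0 0.002 0 0 0 0 0"}}

```text
time_s: 18.1
ee_pos: [0.5371, 0.0925, 0.0425]
orientation: [-0.097, 0.7, -0.7, 0.103]
ft_force: [10.7, 3.9, -4.5]
opening: -0.002
```

Run:
```python
from plant import env
from h import *
st(env)
```

```text
t 18.1 way (0.0332, -0.0003) z 0.0425 push 11.33 lat -0.72 fz -4.47
```

Request:
{"fn": "move_arm", "kwargs": {"series": "0 0.001 0 0 0 0 0; 0 0.002 0 0 0 0 0; 0 0.002 0 0 0 0 0"}}

```text
time_s: 18.4
ee_pos: [0.5362, 0.0921, 0.0428]
orientation: [-0.096, 0.7, -0.7, 0.104]
ft_force: [11.5, 4.7, -5.3]
opening: 0.001
```

Request:
{"fn": "move_arm", "kwargs": {"series": "0 0.001 0 0 0 0 0; 0 0.0015 0 0 0 0 0; 0 0.0015 0 0 0 0 0; 0 0.0015 0 0 0 0 0"}}

```text
time_s: 18.8
ee_pos: [0.5356, 0.0919, 0.0431]
orientation: [-0.096, 0.7, -0.7, 0.104]
ft_force: [13.2, 5.4, -5.3]
opening: -0.001
```

Run:
```python
from plant import env
from h import *
st(env)
c=env.read_camera("side"); crop(c,220,140,380,310,3.5,"pics/d13.png");st(env)
```

```text
t 18.8 way (0.0348, -0.0002) z 0.0431 push 14.16 lat -1.42 fz -5.28
t 18.85 way (0.0347, -0.0002) z 0.0432 push 14.65 lat -0.99 fz -6.15
```

Request:
{"fn": "move_arm", "kwargs": {"series": "0 0.001 0 0 0 0 0; 0 0.0015 0 0 0 0 0; 0 0.0015 0 0 0 0 0; 0 0.0015 0 0 0 0 0; 0 0.0015 0 0 0 0 0"}}

```text
time_s: 19.35
ee_pos: [0.5349, 0.0916, 0.0434]
orientation: [-0.095, 0.7, -0.7, 0.105]
ft_force: [14.7, 5.0, -6.4]
opening: 0.004
```

Run:
```python
from plant import env
from h import *
st(env)
c=env.read_camera("side"); crop(c,220,140,380,310,3.5,"pics/d14.png");st(env)
```

```text
t 19.35 way (0.0355, -0.0002) z 0.0434 push 15.48 lat -0.63 fz -6.42
t 19.4 way (0.0355, -0.0001) z 0.0434 push 15.33 lat -1.3 fz -7.18
```

View pics/d14.png

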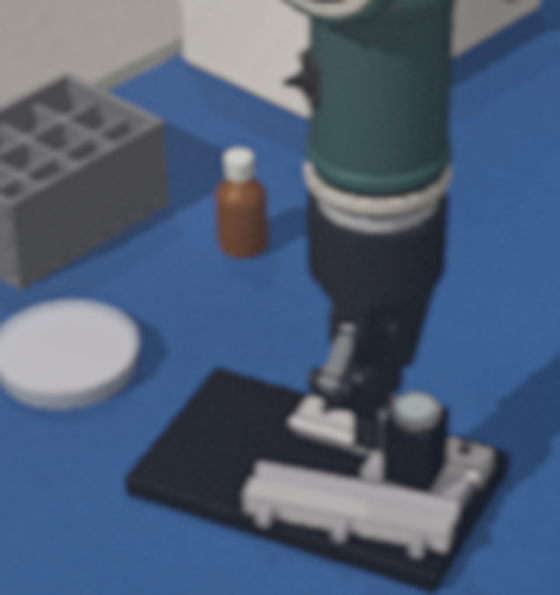

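At 15.4 N, inside the 13–18 N band. I'll back straight off slowly.

Request:
{"fn": "move_arm", "kwargs": {"series": "0 -0.002 0 0 0 0 0; 0 -0.004 0 0 0 0 0; 0 -0.006 0 0 0 0 0; 0 -0.008 0 0 0 0 0; 0 -0.010 0 0 0 0 0; 0 -0.013 0 0 0 0 0; 0 -0.018 0 0 0 0 0; 0 -0.025 0 0 0 0 0"}}

```text
time_s: 20.2
ee_pos: [0.5523, 0.0971, 0.0409]
orientation: [-0.101, 0.7, -0.7, 0.1]
ft_force: [0.2, -0.1, 0.5]
opening: 0.0
```

Run:
```python
from plant import env
from h import *
st(env)
c=env.read_camera("side"); crop(c,220,140,380,310,3.5,"pics/d15.png")
```

```text
t 20.2 way (0.0173, -0.0005) z 0.0409 push 0.2 lat 0.18 fz 0.46
```

Request:
{"fn": "move_arm", "kwargs": {"series": "0 -0.01 -0.01 0 0 0 0; 0 -0.02 -0.03 0 0 0 0; 0 -0.03 -0.06 0 0 0 0; 0 -0.05 -0.09 0 0 0 0; 0 -0.07 -0.12 0 0 0 0; 0 -0.09 -0.15 0 0 0 0; 0 -0.09 -0.15 0 0 0 0; 0 -0.09 -0.15 0 0 0 0"}}

```text
time_s: 21.05
ee_pos: [0.64, 0.1227, 0.1927]
orientation: [0.099, -0.7, 0.7, -0.101]
ft_force: [-0.5, 0.2, -0.5]
opening: -0.004
```

Run:
```python
from plant import env
from h import *
st(env)
c=env.read_camera("side"); crop(c,220,140,380,310,3.5,"pics/d16.png")
c=env.read_camera("wrist"); crop(c,0,0,640,480,1.25,"pics/w16.png")
c=env.read_camera("scene"); crop(c,0,0,640,480,1.25,"pics/s16.png")
a,b=[cv2.imread(f"pics/d{i}.png") for i in (14,16)]
d=cv2.absdiff(a,b)[385:595,100:460].max(2); print(d.shape)
```

```text
t 21.05 way (-0.0741, -0.0003) z 0.1927 push -0.39 lat -0.31 fz -0.51
(210, 360)
```

View pics/d16.png

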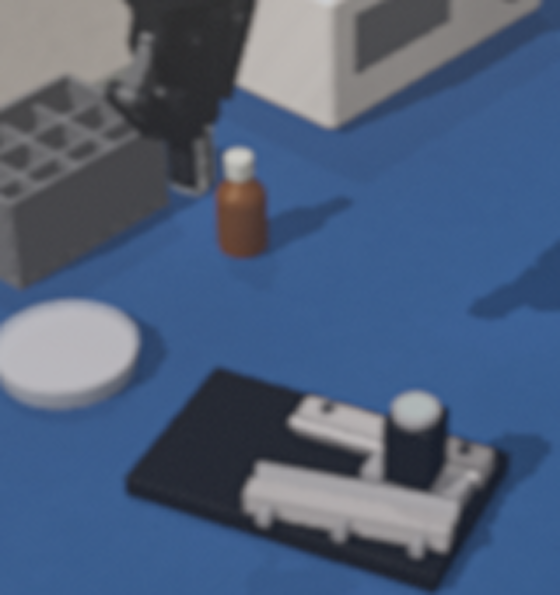

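View pics/w16.png

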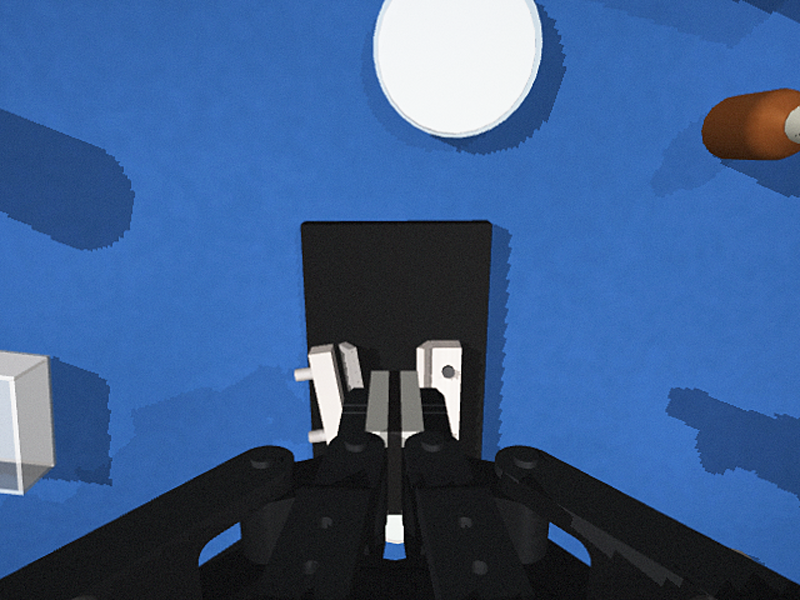

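View pics/s16.png

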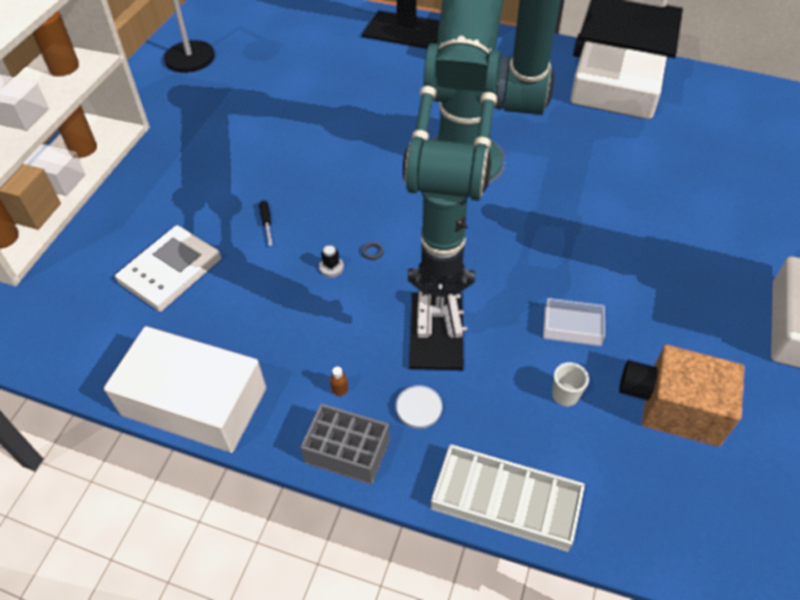

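Run:
```python
import cv2,numpy as np
for i in (13,14,15,16):
    a=cv2.imread(f"pics/d{i}.png")[375:440,375:460].astype(int)
    m=((a.min(2)>120)).astype(np.uint8)
    n,l,s,c=cv2.connectedComponentsWithStats(m); j=1+s[1:,4].argmax(); print(i,s[j],c[j].round(2))
from plant import env
env.job_done()
```

```text
13 [ 20  18  40  29 895] [39.53 31.69]
14 [ 21  18  42  29 890] [40.79 32.06]
15 [  21   16   44   37 1256] [41.35 34.22]
16 [  17   17   48   36 1320] [39.96 34.03]
the job is handed in; nothing more can be done
```

The carrier with the dovetail foot is wedged in the way, released, and the job is handed in at about 21 s of the 51 s allowed.

- **Moves:** I gripped the carrier by its housing and set it on the open landing. Then I let go and pushed it from behind with shut fingers, narrow end first.
- **Wedging:** It slid with about 1 N until the gib took hold with its origin about 54 mm along the way. I pushed slowly on to 15.4 N (target 13 to 18 N), backed straight off and raised the arm clear.
- **Checks after release:** The wrist force read about zero. The side view shows the carrier upright between the rails where the push left it. The lens ring's position agrees to within about half a camera pixel, roughly 1 mm. That comparison is rough, because the gripper's shadow on the ring changed between pictures, so I could not measure smaller slip. I did not pull on the carrier to test how tightly it holds.
- **Bystanders:** In the pictures the other things appear where they were.
- **Disagreements:** Pushing made the tool tilt by about half a degree and rise 2 mm, with up to about 7 N of vertical drag on the housing. This went away on backing off.

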